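# Set the bearing clearance of a wheel hub

### The job

A wheel hub stands in the axle clamp on the bench. Swing the clamp's lever onto the middle of its three marks, then screw the knurled adjusting cap, already started on its thread on top of the hub, down clockwise until it bottoms out, and back it off a quarter turn to give the bearing its clearance. Finish still gripping the cap there, with the lever still on its mark, and leave the tools lying around undisturbed.

Things in the scene. Friction and masses are not known exactly. Their poses are not given: they have to be found in the camera images.
- stand: grey axle clamp bolted to the bench: 12 mm plate, 110 mm (x) by 175 mm (y), with a disc of 105 mm radius at its -y end. Origin on the bench top. Hub axis at x=0, y=+55 mm; lever pivot at x=0, y=-45 mm. Three raised dark steel marks (18 x 5 mm) lie near the disc's rim, seen from the pivot at 10, 55 and 100 degrees from -x towards -y
- lever (a joint): clamp lever, turning level about the upright pivot; value in rad: 0 when it points at the first mark, 0.785 at the middle mark, 1.571 at the third mark; it grows counter-clockwise seen from above. Ends of travel at the first and third marks. It has a stiff pivot (0.15 N m of friction) and stays where it is left
- lever_knob (a point): middle of the lever's upright round black knob, 18 mm diameter and 40 mm tall (26.5 to 66.5 mm above the bench, this point at 46.5 mm), 64 mm from the pivot. The lever's steel bar, 13 mm wide, lies below it (top at 27 mm). The knob is fixed to the lever and smooth: fingers can slip round it
- cap: knurled steel cap on the hub's threaded axle: 41 mm diameter, 30 mm tall, upright; origin at the centre of its underside (98 mm above the bench when bottomed out); a small dark rib on top points to its -x. Right-hand thread, already started: clockwise from above lowers it 6 mm a turn. Friction 0.08 N m, stays where left, stops hard at the bottom. The hub flange below (62 mm diameter) tops out at 91 mm
- cap_grip (a point): point on the cap's axis, half-way up its 30 mm height (113 mm above the bench when bottomed out); the axle end in the middle of the cap reaches 142 mm; turns with the cap
- cap_turn (a joint): how far the cap is unscrewed, in rad: 0 bottomed out, growing counter-clockwise seen from above; a quarter turn is 1.571. Starts between about 1.9 and 3.2
- spanner_10: loose open-ended spanner, 21x154x8 mm, lying behind the clamp; bystander
- grease_tube: loose green tube, 52x154x33 mm, lying left of the clamp; bystander
- hex_key_6: loose dark hex key, 35x103x5 mm, lying front left of the clamp; bystander

How it is judged:
On the way, in this order (a step that is already met when the one before it is completed fails the run):
1. the lever is on the middle mark (value of joint lever between 0.665 and 0.905 rad), for 0.3 s.
2. the cap is screwed down until it bottoms out, the lever still on its mark (all of step 1 and value of joint cap_turn below 0.06 rad), for 0.1 s.
At the end, for the whole second after the job is handed in: The lever points at the middle mark within 0.12 rad (7 degrees); after having bottomed out (within 0.06 rad) the cap stands backed off 1.571 rad within 0.26 rad (15 degrees), is still, and is held between the fingers (more than 4 N, grasp point within 30 mm of the cap's middle) (all of step 1 and value of joint cap_turn between 1.311 and 1.831 rad and velocity of joint cap_turn between -0.1 and 0.1 rad/s and contact force between the fingers and cap above 4 N and distance between the grasp point and cap_grip below 0.03 m); the arm keeps its last pose, push and grip.
It fails at once if a tool lying around was shoved more than 30 mm (distance of any of spanner_10, grease_tube, hex_key_6 from where it was at the start of the episode above 0.03 m).
It also fails if it takes over 67 s, if anything falls off the work surface, if the arm or the gripper's body presses on something with over 40 N, if the wrist force passes 120 N, or if a joint passes its speed limit or range.

### The arm

A 6-joint arm with a two-finger parallel gripper is mounted at the origin on a cart in front of the work surface, level with it; the furniture and walls round the work are solid. World frame = base frame: x ahead of the robot, y to its left, z up, the work surface at z = 0. Lengths are in m, angles in rad, forces in N, time in s.
With the tool pointing down it reaches from about 0.35 to 1 m from the base axis. Payload 7.1 kg.
Tool frame: the origin (TCP) lies where the fingers leave the gripper's body, on its centre line; the fingertips stand 73 mm ahead of it and the grasp point (between the pads) lies 54 mm ahead of it; z points along the fingers, y is the line along which they close (so a half turn about z gives the same grasp; the last joint's range is limited). The gripper opens to 85 mm and grips with 20 to 120 N. Pads are 22 mm wide; open, the fingers measure 114 mm over their backs; the gripper's body (76 mm by 85 mm) begins 54 mm behind the grasp point. The pads swing forward as they close: fully open they stand 13 mm farther back than shut.
Start: joints at [-1.359, 0.423, 1.63, -0, 1.089, -0.019], TCP at [0.143, -0.608, 0.304] pointing down, gripper open.
Joint ranges: [-3, 3], [-0.9, 2.11], [0.09, 2.58], [-1.31, 4.45], [0.11, 2.69], [-2.54, 2.54]. Speed limits (rad/s): [2.39, 2.39, 3.01, 3.14, 3.14, 3.14].

### API

Orientations are given as a 3x3 rotation matrix whose columns are the frame's x, y, z axes.
In Python, from station import ctrl, eyes gives the robot as it stands.
- The arm moves only by the tool play_rows, never from a script. Its argument "moves" is a list that holds one entry, the list of rows, each a list of 5 numbers: the shift along the tool's x, y, z in cm, then the turn about the tool's z in degrees, then the opening in per cent of the stroke, from 0 (shut) to 100 (fully open). In form: [[[x, y, z, spin, grip], ...]]. A call has exactly 10 rows; each row is the pose to reach, as a shift and turn from the pose commanded when the call began, along the tool's axes at that moment; what a row does not reach only later rows make up. A row lasts 1/8 s, in which the tool goes at most 62.5 mm and 10.7 degrees, less where a joint would pass 70% of its speed; a pose out of reach is approached as far as the arm can. A call with a gripper value outside its range is refused whole. The fingers move at their own pace and stop on an object; the grip force is fixed at half the most. Time passes only in rows, so rows that repeat a pose let the fingers close, or fill a call up. It gives the time, the measured TCP pose, the force, the opening and the grip force at its end, in the units of the state.
- ctrl.get_state(): the state, without advancing time (a new reading comes with each control period).
- eyes.grab_frame(name): name is "side" or "top" or "wrist"; returns a dict with "image" (480x640x3 uint8, red, green, blue), "K" (3x3 intrinsics, pixels), "pose" (4x4, takes a point from camera to world coordinates). Camera axes: x right, y down, z forward; pixel columns grow to the right and rows downward; lengths in m; the calibration is good to about 2 mm. A picture is of the moment at which its call begins. There is no depth.
- ctrl.hand_in(): hands the job in; it is judged then, once.
The state is a dict: "clock": time; "qpos": joint angles; "qvel": joint speeds; "tau": joint torques, N m; "ee_pos": TCP position; "ee_rot": TCP orientation; "force": force on the tool from outside, world axes, zero at the start; "wrist_torque": the same for the moment, N m; "grip_width": finger opening in m; "grasp_force": force on a finger pad.
Only numpy, scipy, OpenCV 4.12 (cv2) and the standard library are available. Lean on these libraries where they do the work, as an engineer would, in place of code of your own. Each camera call takes 0.05 s, during which the arm holds its last target. There are 200 camera calls.

## Working session

There is one attempt and no reset: what is moved stays moved. The work goes in short steps, Python scripts to look and compute and a tool call to move; the robot and the scene stay as the last step left them, time stands still between calls to the robot, and variables do not carry over. Pictures are saved under pics/ and viewed, at most 10 in all, crops included, and the job is handed in when it is done.

Besides the shell and the picture viewer there is one more tool, called after "Call:" in YAML: its name, and indented under it one key for each argument. play_rows: Moves the arm, as the interface text tells. Its arguments: {"type":"object","properties":{"moves":{"type":"array","items":{"type":"array","items":{"type":"array","items":{"type":"number"}}}}},"required":["moves"]}

```bash
mkdir -p pics; ls; python3 - <<'E'
from station import ctrl, eyes
import cv2,numpy as np
s=ctrl.get_state(); print(s['clock'],s['ee_pos'],np.round(s['ee_rot'],3).tolist(),s['force'],s['grip_width'])
for n in ['top','side']:
    f=eyes.grab_frame(n); cv2.imwrite(f'pics/{n}0.png',f['image'][:,:,::-1]); print(n,np.round(f['K'],1).tolist(),np.round(f['pose'],3).tolist())
E
```

```text
pics
0.0 [ 0.14290588 -0.60800417  0.30313919] [[0.973, 0.229, -0.0], [0.229, -0.973, 0.002], [0.0, -0.002, -1.0]] [-0.13139688 -0.54065806 -0.12423586] 0.08551768149945282
top [[573.2, 0.0, 319.9], [0.0, 573.2, 237.6], [0.0, 0.0, 1.0]] [[-0.021, -0.99, 0.141, 0.44], [-1.0, 0.019, -0.017, 0.138], [0.015, -0.141, -0.99, 0.936], [0.0, 0.0, 0.0, 1.0]]
side [[488.1, 0.0, 313.1], [0.0, 488.1, 238.3], [0.0, 0.0, 1.0]] [[0.964, -0.164, 0.212, 0.393], [-0.267, -0.543, 0.796, -0.575], [-0.015, -0.824, -0.566, 0.588], [0.0, 0.0, 0.0, 1.0]]
```

View pics/top0.png

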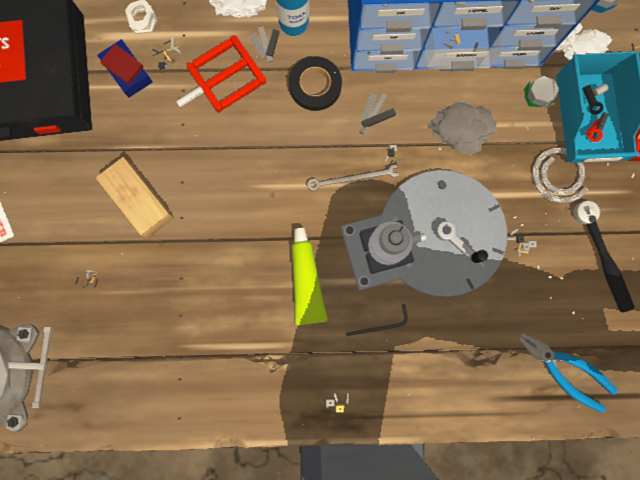

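View pics/side0.png

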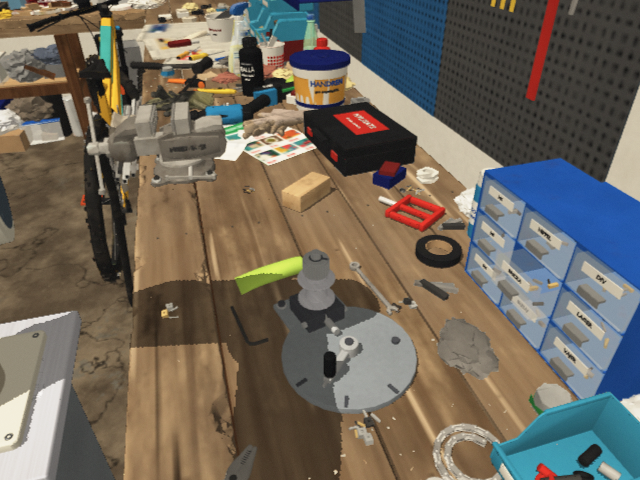

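The top view shows the pivot near (447,230), the knob near (480,256), the cap near (395,237), and marks near (470,283), (510,238) and (493,208). The tube, hex key and spanner lie to the left, below and above. I'll zoom in on the stand.

```bash
python3 - <<'E'
import cv2
a=cv2.imread('pics/top0.png')[160:305,330:525]; a=cv2.resize(a,None,fx=4,fy=4,interpolation=cv2.INTER_CUBIC); cv2.imwrite('pics/c1.png',a)
a=cv2.imread('pics/side0.png')[240:415,270:425]; a=cv2.resize(a,None,fx=3.4,fy=3.4,interpolation=cv2.INTER_CUBIC); cv2.imwrite('pics/c2.png',a)
E
```

```text
(no output)
```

View pics/c1.png

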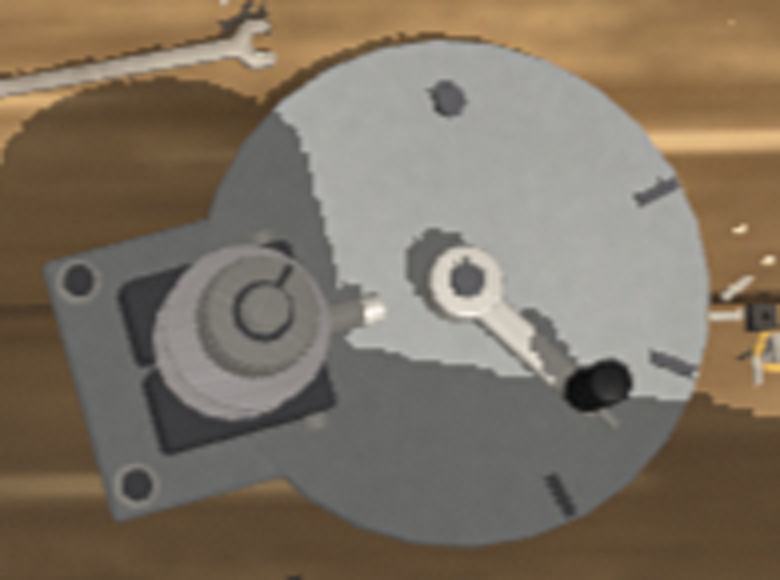

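View pics/c2.png

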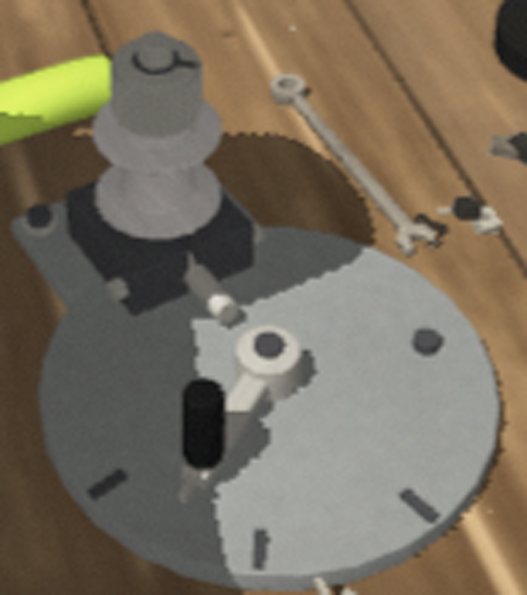

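Crop 1 shows the marks at (560,496), (672,363) and (656,192), the pivot cap at (466,280), the axle end at (265,307) with its rib towards (287,272), and the knob top near (610,383). Crop 2 shows the same marks at (108,484), (260,549) and (419,505), the axle end at (157,60) and the knob top near (203,385).

```bash
cat > h.py <<'E'
import numpy as np
from station import ctrl, eyes
def ray(f,u,v):
    d=f['pose'][:3,:3]@np.linalg.inv(f['K'])@np.array([u,v,1.]); return f['pose'][:3,3],d
def onz(f,u,v,z):
    o,d=ray(f,u,v); return o+d*(z-o[2])/d[2]
def tri(fs,ps):
    A=np.zeros((3,3));b=np.zeros(3)
    for f,p in zip(fs,ps):
        o,d=ray(f,*p); d=d/np.linalg.norm(d); M=np.eye(3)-np.outer(d,d); A+=M;b+=M@o
    return np.linalg.solve(A,b)
E
python3 - <<'E'
from h import *
T=eyes.grab_frame('top');S=eyes.grab_frame('side')
t=lambda u,v:(u/4+330-.4,v/4+160-.4)
s=lambda u,v:(u/3.4+270-.35,v/3.4+240-.35)
m=[onz(T,*t(*p),.014) for p in [(560,496),(672,363),(656,192)]]
ms=[onz(S,*s(*p),.014) for p in [(108,484),(260,549),(419,505)]]
for M in (m,ms):
    A=np.array([[*(2*(p[:2]-M[0][:2]))] for p in M[1:]]); b=[p[:2]@p[:2]-M[0][:2]@M[0][:2] for p in M[1:]]
    c=np.linalg.solve(A,b); print('circ',c,np.linalg.norm(M[0][:2]-c),np.round(M,4).tolist(),[np.degrees(np.arctan2(*(p[:2]-c)[::-1])) for p in M])
print('pivot',tri([T,S],[t(466,280),s(268,345)]))
print('axle',tri([T,S],[t(265,307),s(157,60)]))
print('knobtop',onz(T,*t(610,383),.0665),onz(S,*s(203,385),.0665),tri([T,S],[t(610,383),s(203,385)]))
print('rib tip vs axle at z .14', onz(T,*t(290,268),.14)-onz(T,*t(265,307),.14))
print('holes',onz(T,*t(78,281),.012),onz(T,*t(137,484),.012))
E
```

```text
circ [ 0.57727874 -0.07725461] 0.09484060506039706 [[0.4913, -0.1173, 0.014], [0.5443, -0.1662, 0.014], [0.6152, -0.1642, 0.014]] [np.float64(-154.99444782224572), np.float64(-110.31750898234797), np.float64(-66.46325293206075)]
circ [ 0.57719813 -0.08177131] 0.09238519160508918 [[0.4925, -0.1187, 0.014], [0.5443, -0.1681, 0.014], [0.6155, -0.1658, 0.014]] [np.float64(-156.4357519851542), np.float64(-110.87094797738183), np.float64(-65.49125859584268)]
pivot [ 0.57736679 -0.07931478  0.03349646]
axle [0.55392792 0.0163301  0.13037397]
knobtop [ 0.53114502 -0.12449753  0.0665    ] [ 0.53364735 -0.12242486  0.0665    ] [ 0.53201682 -0.12410454  0.06845013]
rib tip vs axle at z .14 [ 0.01370236 -0.00937648  0.        ]
holes [0.5829733  0.07437152 0.012     ] [0.49974798 0.05293143 0.012     ]
```

The two views agree: pivot (0.577,-0.079), stand yaw about 14.4°, hub at about (0.553,0.017), knob at (0.532,-0.124) with a radius of 64 mm. The lever is at about 0.35 rad and the cap at about 2.3 rad. I'm moving above the knob with the closing line tangential.

Call:
play_rows:
  moves:
    - [[5, -4, 1, -4, 100], [10, -8, 2, -8, 100], [15, -12, 4, -12, 100], [20, -16, 5, -16, 100], [25, -20, 6, -20, 100], [31, -24, 7, -24, 100], [37, -29, 8, -28, 100], [43, -34, 9, -31, 100], [49, -38.2, 10, -31, 100], [49, -38.2, 10, -31, 100]]

```text
clock: 1.45
ee_pos: [0.5305, -0.1266, 0.2044]
ee_rot: [[0.717, 0.698, 0.0], [0.698, -0.717, -0.0], [0.0, 0.0, -1.0]]
force: [0.2, -1.1, -0.7]
grip_width: 0.0853
grasp_force: 0.0
```

Call:
play_rows:
  moves:
    - [[0, 0, 0, 0, 60], [0, 0, 0, 0, 60], [0, 0, 0, 0, 60], [0, 0, 0, 0, 60], [0, 0, 0, 0, 60], [0, 0, 0, 0, 60], [0, 0, 0, 0, 60], [0, 0, 0, 0, 60], [0, 0, 0, 0, 60], [0, 0, 0, 0, 60]]

```text
clock: 2.7
ee_pos: [0.5294, -0.1283, 0.2046]
ee_rot: [[0.717, 0.697, -0.0], [0.697, -0.717, 0.0], [0.0, -0.0, -1.0]]
force: [0.8, 0.4, 0.3]
grip_width: 0.0514
grasp_force: 0.0
```

```bash
python3 - <<'E'
from h import *
import cv2
f=eyes.grab_frame('wrist'); cv2.imwrite('pics/w1.png',f['image'][:,:,::-1])
s=ctrl.get_state(); R=s['ee_rot'];p=s['ee_pos']; print(s['clock'],p,np.round(R,3).tolist(),np.round(s['qpos'],2),s['grip_width'])
print('shift to knob cm',100*R.T@(np.array([.532,-.124,.106])-p))
P=np.linalg.inv(f['pose'])
for n,q in dict(knobtop=[.532,-.124,.0665],pivot=[.577,-.079,.033],mark=[.5443,-.167,.014]).items():
    c=P@np.array([*q,1]); c=f['K']@c[:3]; print(n,c[:2]/c[2])
E
```

```text
2.75 [ 0.52933979 -0.12831484  0.2045849 ] [[0.717, 0.698, -0.0], [0.698, -0.717, 0.0], [-0.0, -0.0, -1.0]] [-0.26  0.45  1.88 -0.    0.82  0.54] 0.05110478887241818
shift to knob cm [ 0.49192988 -0.12316843  9.85847929]
knobtop [316.79231398 250.56762387]
pivot [315.61995303 139.65335901]
mark [368.58353716 252.74459711]
```

View pics/w1.png

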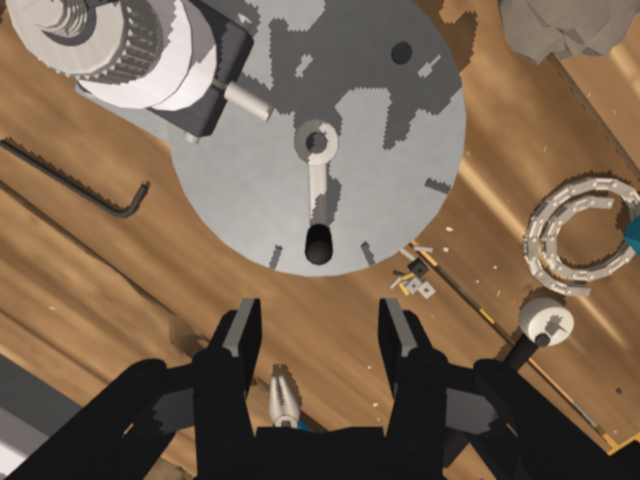

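The wrist view has the knob top at (319,250), within 2 px of the prediction, so the position is confirmed. I'll descend, then close.

Call:
play_rows:
  moves:
    - [[0.5, -0.1, 1, 0, 60], [0.5, -0.1, 2, 0, 60], [0.5, -0.1, 3.5, 0, 60], [0.5, -0.1, 5, 0, 60], [0.5, -0.1, 6.5, 0, 60], [0.5, -0.1, 8, 0, 60], [0.5, -0.1, 9, 0, 60], [0.5, -0.1, 9.7, 0, 60], [0.5, -0.1, 9.7, 0, 60], [0.5, -0.1, 9.7, 0, 60]]

```text
clock: 4.0
ee_pos: [0.5325, -0.1242, 0.108]
ee_rot: [[0.717, 0.698, 0.001], [0.698, -0.717, -0.0], [0.0, 0.001, -1.0]]
force: [-0.6, -0.1, 0.8]
grip_width: 0.0509
grasp_force: 0.0
```

Call:
play_rows:
  moves:
    - [[0, 0, 0, 0, 10], [0, 0, 0, 0, 10], [0, 0, 0, 0, 10], [0, 0, 0, 0, 10], [0, 0, 0, 0, 10], [0, 0, 0, 0, 10], [0, 0, 0, 0, 10], [0, 0, 0, 0, 10], [0, 0, 0, 0, 10], [0, 0, 0, 0, 10]]

```text
clock: 5.25
ee_pos: [0.5324, -0.1242, 0.1081]
ee_rot: [[0.717, 0.697, 0.001], [0.697, -0.717, -0.0], [0.0, 0.001, -1.0]]
force: [-1.4, -0.7, 5.7]
grip_width: 0.0166
grasp_force: 58.4
```

Gripped. Now I'll swing the lever 25° counter-clockwise along its arc.

Call:
play_rows:
  moves:
    - [[0, 0.4, 0, -3.5, 10], [0.05, 0.78, 0, -7, 10], [0.12, 1.17, 0, -10.5, 10], [0.2, 1.55, 0, -14, 10], [0.3, 1.92, 0, -17.5, 10], [0.43, 2.29, 0, -21, 10], [0.6, 2.7, 0, -25, 10], [0.6, 2.7, 0, -25, 10], [0.6, 2.7, 0, -25, 10], [0.6, 2.7, 0, -25, 10]]

```text
clock: 6.5
ee_pos: [0.5559, -0.1389, 0.1081]
ee_rot: [[0.354, 0.935, 0.001], [0.935, -0.354, 0.0], [0.001, 0.001, -1.0]]
force: [2.2, 4.3, 5.7]
grip_width: 0.0162
grasp_force: 58.5
```

```bash
python3 - <<'E'
from h import *
import cv2
f=eyes.grab_frame('wrist'); T=eyes.grab_frame('top'); cv2.imwrite('pics/t2.png',np.hstack([cv2.resize(f['image'],(400,300)),cv2.resize(T['image'][170:305,340:520],(400,300))])[:,:,::-1])
s=ctrl.get_state(); d=s['ee_pos'][:2]-[.577,-.079]; print(d,np.linalg.norm(d),np.degrees(np.arctan2(d[1],d[0])),s['force'])
E
```

```text
[-0.02108406 -0.05987335] 0.06347720924740037 -109.39942381803483 [0.61525033 4.30504265 5.6705197 ]
```

View pics/t2.png

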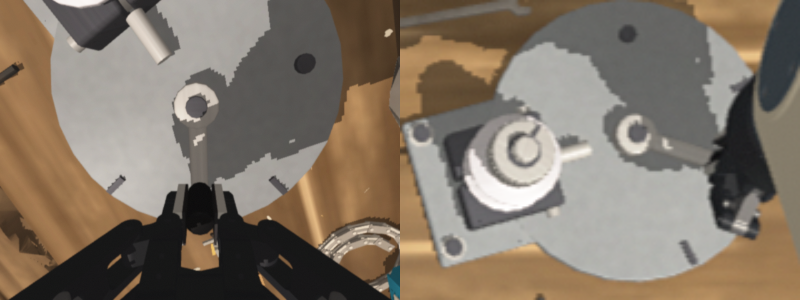

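The left view shows the lever bar pointing midway between the outer marks at (115,185) and (275,183) about the pivot at (197,105), so it is on the mark. I'll release and lift.

Call:
play_rows:
  moves:
    - [[0, 0, 0, 0, 50], [0, 0, 0, 0, 50], [0, 0, 0, 0, 50], [0, 0, 0, 0, 50], [0, 0, 0, 0, 50], [0, 0, 0, 0, 50], [0, 0, -2, 0, 50], [0, 0, -5, 0, 50], [0, 0, -9, 0, 50], [0, 0, -14, 0, 100]]

```text
clock: 7.85
ee_pos: [0.5549, -0.1392, 0.2496]
ee_rot: [[0.355, 0.935, -0.001], [0.935, -0.355, 0.0], [-0.0, -0.001, -1.0]]
force: [1.8, -0.0, 0.1]
grip_width: 0.0594
grasp_force: 0.0
```

```bash
python3 - <<'E'
from h import *
s=ctrl.get_state(); R=s['ee_rot'];p=s['ee_pos']; print(s['clock'],p,s['grip_width'])
print('shift cm',100*R.T@(np.array([.553,.017,.245])-p), np.degrees(np.arctan2(R[1,0],R[0,0])))
E
```

```text
7.85 [ 0.5548944  -0.13921079  0.24962318] 0.05937197212315146
shift cm [14.53798269 -5.71828887  0.46472312] 69.22239397805693
```

Call:
play_rows:
  moves:
    - [[1.5, -0.6, 0, -10, 100], [3, -1.2, 0, -20, 100], [5, -2, 0, -30, 100], [7, -2.8, 0, -40, 100], [9, -3.5, 0, -50, 100], [11, -4.3, 0, -60, 100], [13, -5.1, 0, -70, 100], [14.5, -5.7, 0, -80, 100], [14.5, -5.7, 0, -83, 100], [14.5, -5.7, 0, -83, 100]]

```text
clock: 9.1
ee_pos: [0.5536, 0.0167, 0.2489]
ee_rot: [[-0.885, 0.466, 0.001], [0.466, 0.885, -0.0], [-0.001, 0.001, -1.0]]
force: [0.9, -0.6, 0.4]
grip_width: 0.0855
grasp_force: 0.0
```

```bash
python3 - <<'E'
from h import *
import cv2
f=eyes.grab_frame('wrist'); cv2.imwrite('pics/w3.png',f['image'][:,:,::-1])
s=ctrl.get_state(); R=s['ee_rot'];p=s['ee_pos']; print(s['clock'],p,np.round(R,3).tolist(),np.round(s['qpos'],2),s['grip_width'])
print('shift cm',100*R.T@(np.array([.553,.017,.174])-p))
P=np.linalg.inv(f['pose'])
for n,q in dict(ax142=[.553,.017,.142],cap=[.553,.017,.130],knob=[.5555,-.139,.0665],piv=[.577,-.079,.033]).items():
    c=P@np.array([*q,1]); c=f['K']@c[:3]; print(n,c[:2]/c[2])
E
```

```text
9.15 [0.55357792 0.01650922 0.24865381] [[-0.884, 0.467, 0.001], [0.467, 0.884, 0.0], [-0.001, 0.001, -1.0]] [ 0.01  0.39  1.83  0.    0.92 -1.08] 0.08551005074284432
shift cm [0.08193153 0.01212712 7.46530689]
ax142 [320.51309879 278.97864272]
cap [320.4446439  270.00146597]
knob [148.57435323 324.63557566]
piv [236.01250793 295.06351059]
```

View pics/w3.png

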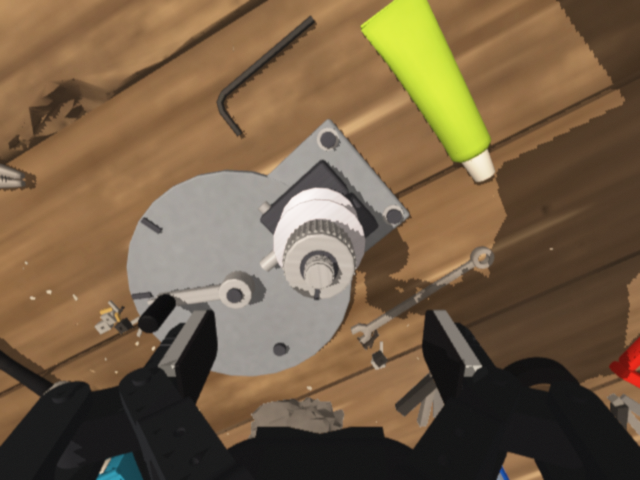

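The cap's axle end is at (318,270), about 2 mm up-image (+x) of the prediction, and the knob and pivot match. I'll descend with a 2 mm correction and grip.

Call:
play_rows:
  moves:
    - [[0.2, 0, 1, 0, 100], [0.2, 0, 2, 0, 100], [0.2, 0, 3, 0, 100], [0.2, 0, 4, 0, 100], [0.2, 0, 5, 0, 100], [0.2, 0, 6, 0, 100], [0.2, 0, 7, 0, 100], [0.2, 0, 7.4, 0, 100], [0.2, 0, 7.4, 0, 100], [0.2, 0, 7.4, 0, 100]]

```text
clock: 10.4
ee_pos: [0.552, 0.0174, 0.1739]
ee_rot: [[-0.885, 0.466, 0.001], [0.466, 0.885, 0.0], [-0.001, 0.0, -1.0]]
force: [-0.5, 0.5, -0.1]
grip_width: 0.0851
grasp_force: 0.0
```

Call:
play_rows:
  moves:
    - [[0, 0, 0, 0, 20], [0, 0, 0, 0, 20], [0, 0, 0, 0, 20], [0, 0, 0, 0, 20], [0, 0, 0, 0, 20], [0, 0, 0, 0, 20], [0, 0, 0, 0, 20], [0, 0, 0, 0, 20], [0, 0, 0, 0, 20], [0, 0, 0, 0, 20]]

```text
clock: 11.65
ee_pos: [0.5518, 0.0173, 0.1741]
ee_rot: [[-0.885, 0.466, 0.0], [0.466, 0.885, -0.0], [-0.0, -0.0, -1.0]]
force: [-1.9, -0.3, 5.3]
grip_width: 0.0396
grasp_force: 59.8
```

Gripped, 39.6 mm wide. I'll start screwing down.

Call:
play_rows:
  moves:
    - [[0, 0, 0.02, 9, 20], [0, 0, 0.03, 18, 20], [0, 0, 0.05, 27, 20], [0, 0, 0.06, 36, 20], [0, 0, 0.08, 45, 20], [0, 0, 0.09, 54, 20], [0, 0, 0.11, 63, 20], [0, 0, 0.12, 72, 20], [0, 0, 0.14, 81, 20], [0, 0, 0.15, 90, 20]]

```text
clock: 12.9
ee_pos: [0.5517, 0.0173, 0.1726]
ee_rot: [[0.47, 0.882, 0.0], [0.882, -0.47, -0.0], [-0.0, 0.0, -1.0]]
force: [-1.8, -1.8, 5.2]
grip_width: 0.0393
grasp_force: 59.6
```

```bash
cat > st.py <<'E'
from h import *
s=ctrl.get_state(); R=s['ee_rot']; print(s['clock'],np.round(s['ee_pos'],4),'yaw',np.degrees(np.arctan2(R[1,0],R[0,0])),'F',np.round(s['force'],1),'T',np.round(s['wrist_torque'],3),'q6',s['qpos'][5],s['qvel'][5],s['grip_width'],s['grasp_force'])
E
python3 st.py
```

```text
12.9 [0.5517 0.0173 0.1726] yaw 61.94110490051886 F [-1.8 -1.8  5.2] T [-0.121  0.352  0.103] q6 0.4997692040618674 1.246168252079798 0.03933458966078278 59.591798186302185
```

Call:
play_rows:
  moves:
    - [[0, 0, 0.01, 6, 20], [0, 0, 0.02, 12, 20], [0, 0, 0.03, 18, 20], [0, 0, 0.04, 24, 20], [0, 0, 0.05, 30, 20], [0, 0, 0.05, 33, 20], [0, 0, 0.06, 36, 20], [0, 0, 0.06, 36, 20], [0, 0, 0.06, 36, 20], [0, 0, 0.06, 36, 20]]

```text
clock: 14.15
ee_pos: [0.5518, 0.0173, 0.172]
ee_rot: [[0.897, 0.442, 0.0], [0.442, -0.897, -0.0], [0.0, 0.0, -1.0]]
force: [-2.1, -0.4, 5.9]
grip_width: 0.0397
grasp_force: 59.6
```

```bash
python3 st.py
```

```text
14.15 [0.5518 0.0173 0.172 ] yaw 26.209086420340856 F [-2.1 -0.4  5.9] T [-0.114  0.344 -0.083] q6 1.1231840579482837 -0.0007024566854773966 0.03966689181860108 59.63664650917053
```

Call:
play_rows:
  moves:
    - [[0, 0, 0, 2, 20], [0, 0, 0, 4, 20], [0, 0, 0, 6, 20], [0, 0, 0, 8, 20], [0, 0, 0, 10, 20], [0, 0, 0, 10, 20], [0, 0, 0, 10, 20], [0, 0, 0, 10, 20], [0, 0, 0, 10, 20], [0, 0, 0, 10, 20]]

```text
clock: 15.4
ee_pos: [0.5517, 0.0174, 0.1719]
ee_rot: [[0.959, 0.283, 0.0], [0.283, -0.959, -0.001], [-0.0, 0.001, -1.0]]
force: [-2.0, -0.5, 5.2]
grip_width: 0.0392
grasp_force: 59.6
```

```bash
python3 st.py
```

```text
15.4 [0.5517 0.0174 0.1719] yaw 16.434818783162623 F [-2.  -0.5  5.2] T [-0.031  0.32   1.438] q6 1.2955438560757107 -0.000519028655856874 0.039231885697408084 59.64943528175354
```

The torque has jumped to 1.44 N m near the predicted angle, so the cap has reached its stop. A slightly further push will confirm it.

Call:
play_rows:
  moves:
    - [[0, 0, 0, 1, 20], [0, 0, 0, 2, 20], [0, 0, 0, 3, 20], [0, 0, 0, 4, 20], [0, 0, 0, 4, 20], [0, 0, 0, 4, 20], [0, 0, 0, 4, 20], [0, 0, 0, 4, 20], [0, 0, 0, 4, 20], [0, 0, 0, 4, 20]]

```text
clock: 16.65
ee_pos: [0.5522, 0.0174, 0.1718]
ee_rot: [[0.978, 0.21, 0.001], [0.21, -0.978, 0.0], [0.001, -0.0, -1.0]]
force: [1.3, 0.6, 4.8]
grip_width: 0.0396
grasp_force: 61.4
```

```bash
python3 st.py
```

```text
16.65 [0.5522 0.0174 0.1718] yaw 12.14482859310152 F [1.3 0.6 4.8] T [ 0.002 -0.26   0.641] q6 1.3683389913902568 0.0012395254790794606 0.03961530601205608 61.42431020736694
```

Slipping at the stop: bottomed out. Now I'll back it off 92° (including a little wind-up).

Call:
play_rows:
  moves:
    - [[0, 0, -0.01, -8, 20], [0, 0, -0.03, -18, 20], [0, 0, -0.05, -28, 20], [0, 0, -0.06, -38, 20], [0, 0, -0.08, -48, 20], [0, 0, -0.1, -58, 20], [0, 0, -0.12, -68, 20], [0, 0, -0.13, -78, 20], [0, 0, -0.15, -86, 20], [0, 0, -0.15, -92, 20]]

```text
clock: 17.9
ee_pos: [0.5516, 0.0177, 0.1733]
ee_rot: [[-0.246, 0.969, -0.0], [0.969, 0.246, 0.001], [0.001, 0.0, -1.0]]
force: [-1.5, 1.6, 9.0]
grip_width: 0.0397
grasp_force: 61.5
```

Call:
play_rows:
  moves:
    - [[0, 0, 0, 0, 20], [0, 0, 0, 0, 20], [0, 0, 0, 0, 20], [0, 0, 0, 0, 20], [0, 0, 0, 0, 20], [0, 0, 0, 0, 20], [0, 0, 0, 0, 20], [0, 0, 0, 0, 20], [0, 0, 0, 0, 20], [0, 0, 0, 0, 20]]

```text
clock: 19.15
ee_pos: [0.5516, 0.0177, 0.1733]
ee_rot: [[-0.243, 0.97, -0.0], [0.97, 0.243, 0.001], [0.001, 0.0, -1.0]]
force: [-1.3, 1.8, 7.5]
grip_width: 0.0398
grasp_force: 61.6
```

```bash
python3 st.py; python3 - <<'E'
from h import *
import cv2
f=eyes.grab_frame('wrist'); T=eyes.grab_frame('side'); cv2.imwrite('pics/e.png',np.hstack([cv2.resize(f['image'][180:420,160:480],(400,300)),cv2.resize(T['image'][230:420,260:500],(400,300))])[:,:,::-1])
P=np.linalg.inv(f['pose'])
for a in (-110.6,-103.7,-117.5):
    q=[.577+.064*np.cos(np.radians(a)),-.079+.064*np.sin(np.radians(a)),.0665,1]; c=f['K']@(P@q)[:3]; print(a,c[:2]/c[2])
R=np.radians(-165.6+90)
for r in (0,.01,.018):
    c=f['K']@(P@[.552+r*np.cos(R),.0174+r*np.sin(R),.1295,1])[:3]; c=c[:2]/c[2]; print('rib exp crop',(c-[160,180])*1.25)
E
```

```text
19.15 [0.5516 0.0177 0.1733] yaw 104.03672788501805 F [-1.3  1.8  7.5] T [0.415 0.163 0.034] q6 -0.23632680055396998 -0.0002595874660232244 0.03978068937222973 61.615376472473145
-110.6 [267.08572218 488.25784569]
-103.7 [277.16467826 492.58847198]
-117.5 [257.6306153  483.03948267]
rib exp crop [201.29350518 216.1584526 ]
rib exp crop [201.44301136 244.24085578]
rib exp crop [201.55768677 265.78084172]
```

View pics/e.png

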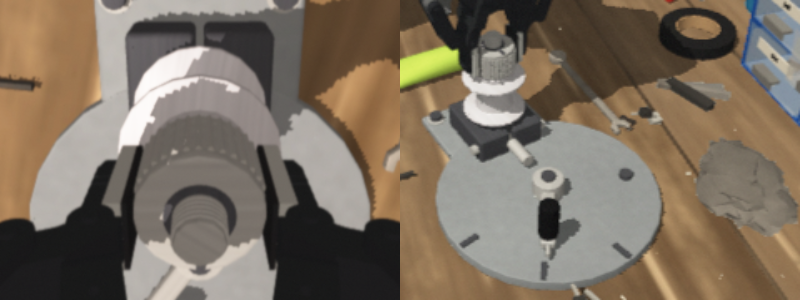

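The wrist crop has the rib straight down at about (200,270), as expected for 90° backed off. In the side crop the lever at (548,215) points at the middle mark at (545,268). The grip is 61 N and steady, so I'm handing in.

```bash
python3 -c "
from station import ctrl
print(ctrl.hand_in())"
```

```text
the job is handed in; nothing more can be done
None
```

I handed the job in at about 19 s of the 67 s allowed: the lever is on the middle mark, the cap was bottomed out and backed off about a quarter turn, and it is still gripped with about 61 N; no verdict was returned.

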